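# Enter the code on the medicine strongbox

### The arm

A 6-joint arm with a two-finger parallel gripper is mounted at the origin on the work surface. World frame = base frame: x ahead of the robot, y to its left, z up, the work surface at z = 0. Lengths are in m, angles in rad, forces in N, time in s.
With the tool pointing down it reaches from about 0.3 to 0.775 m from the base axis. Payload 14.6 kg.
Tool frame: the origin (TCP) lies on the centre line of the jaws, within the pads' length; the fingertips stand 19 mm ahead of it and the grasp point (between the pads) is the TCP (ctrl.tip_reach is the distance from the TCP to the fingertips, in m); x points along the fingers, y is the direction in which the jaws open and shut, and the axes are right-handed (so a half turn about x gives the same grasp; the last joint's range is limited). The gripper opens to 94 mm and grips with 3 to 60 N. Pads are 16 mm wide; open, the fingers measure 119 mm over their backs; the gripper's body (75 mm by 177 mm) begins 78 mm behind the grasp point.
Start: joints at [-1.271, 0.3, 1.521, -0, 1.321, -0.067], TCP at [0.197, -0.513, 0.224] pointing down, gripper open.
Joint ranges: [-3.03, 3.03], [-0.79, 2.21], [0.23, 2.52], [-1.04, 4.18], [0, 3.07], [-2.55, 2.55]. Speed limits (rad/s): [2.22, 2.22, 2.57, 3.14, 3.14, 3.14].

### API

Orientations are given as [roll, pitch, yaw] about the fixed x, y, z axes, in that order (R = Rz(yaw) Ry(pitch) Rx(roll)).
In Python, from station import ctrl, optics, models gives the robot as it stands. The module is installed in compiled form; this text tells all that it offers.
- The arm moves only by the tool arm_command, never from a script. Its argument "deltas" is a list of rows, each an object with "translation": the shift along the tool's x, y, z in units of 25 mm (1.0 is 25 mm), a list of three; "turn": the turn, a rotation vector about the tool's x, y, z in units of 5 degrees (1.0 is 5 degrees), a list of three. In form: [{"translation": [x, y, z], "turn": [rx, ry, rz]}, ...]. A call has 1 to 12 rows; each row is the pose to reach, as a shift and turn from the pose commanded when the call began, along the tool's axes at that moment; what a row does not reach only later rows make up. A row lasts 1/12 s, in which the tool goes at most 41.7 mm and 7.16 degrees, less where a joint would pass 70% of its speed; a pose out of reach is approached as far as the arm can. A call with a gripper value outside its range is refused whole. "gripper" is the finger opening in mm, from 0 to 94, set as the call begins (left out, the last holds). The fingers move at their own pace and stop on an object; "force" is the grip in N (left out, the last holds). Time passes only in rows, so rows that repeat a pose let the fingers close. It gives the time, the measured TCP pose, the force and the opening at its end, in the units of the state.
- ctrl.get_obs(): the state, without advancing time (a new reading comes with each control period).
- optics.camera(name): name is "scene" or "top" or "wrist"; returns the picture (400x640x3 uint8, red, green, blue); there is no depth.
- optics.get_calibration(name): a dict with "K" (3x3 intrinsics, pixels), "origin" and "orientation" of the camera in the world. Camera axes: x right, y down, z forward; pixel columns grow to the right and rows downward; lengths in m; the calibration is good to about 2 mm. A picture is of the moment at which its call begins: read the wrist's pose just before it. get_calibration takes no time and is no camera call; for the wrist camera it gives the pose at the moment of the call.
- ctrl.hand_in(): hands the job in, once; it reports no verdict.
Trained networks look in the newest picture that a camera, given by its name, has taken for a name from the list of things; names that differ only in an ending like _2 or _b are one class to them, and where a whole thing is asked for, a point or a joint stands for the part that bears it (a point fixed in the world has none). Each returns a list of dicts, best first, with "score" (0 to 1); they miss things now and then, are a little off and sometimes report something else, mostly with a low value. They report only what shows in the picture. A call takes as long as a camera call.
- models.look_for(target, camera): "box" ([left, top, right, bottom] in pixels, round what is visible of it).
- models.cut_out(target, camera): "pixels" (400x640 bool, what is visible of it) and "box" ([left, top, right, bottom] in pixels, round what is visible of it).
- models.mark_of(target, camera): "at" ([column, row] in pixels: a listed point, or the origin of a listed thing).
The state is a dict: "time_s": time; "qpos": joint angles; "joint_vel": joint speeds; "tau": joint torques, N m; "ee_pos": TCP position; "eef_rot": TCP orientation; "force": force on the tool from outside, world axes, zero at the start; "moment": the same for the moment, N m; "grip_width": finger opening in m.
Only numpy, scipy, OpenCV 4.12 (cv2) and the standard library are available. Lean on these libraries where they do the work, as an engineer would, in place of code of your own. Each camera call takes 0.05 s, during which the arm holds its last target.

### The job

Unlock the medicine strongbox: with the fingertips press the blue key right down, then the yellow key, then the green key (each stays down by itself), and last press the metal release bar and let it come up again. Press lightly, leave the red key alone, and neither move nor pick up the jar, bottle, mug or tape roll standing around it.

Things in the scene. Friction and masses are not known exactly. Their poses are not given: they have to be found in the camera images.
- strongbox: Grey steel medicine strongbox, fixed: 240 (x) x 320 (y) x 100 mm high; origin: centre of its underside, on the work surface. On the +y part of the lid a black panel (205 x 150 mm, centre x 0, y +65 mm, top 103 mm up) carries four round keys at x +5/+65, y +35/+95 mm (which colour is where varies) and, on their -x side, the release bar at x -65, y +65 mm.
- key_blue_top (a point): Centre of the top face of the round blue key (28 mm diameter). Standing up, this point is 20 mm above the panel, 123 mm above the work surface; it goes down with the key.
- key_blue_base: Fixed flat steel collar, 37 mm diameter, 2.5 mm thick, lying on the panel round the blue key, which it carries. Origin: centre of its underside, 103 mm above the work surface, under the key's centre.
- key_blue (a joint): How far the blue key is pushed down (m): 0 up, 0.010 at its rubber-cushioned stop, which yields from 4 N by about 1 mm per 2 N, up to 6 mm. It slides straight down against about 2.5 N of steady friction and has no return spring: it stays where it is left, as on a mechanical code lock. It counts as pressed from 0.006.
- key_yellow_top (a point): Centre of the top face of the round yellow key (28 mm diameter). Standing up, this point is 20 mm above the panel, 123 mm above the work surface; it goes down with the key.
- key_yellow_base: Fixed flat steel collar, 37 mm diameter, 2.5 mm thick, lying on the panel round the yellow key, which it carries. Origin: centre of its underside, 103 mm above the work surface, under the key's centre.
- key_yellow (a joint): How far the yellow key is pushed down (m): 0 up, 0.010 at its rubber-cushioned stop, which yields from 4 N by about 1 mm per 2 N, up to 6 mm. It slides straight down against about 2.5 N of steady friction and has no return spring: it stays where it is left, as on a mechanical code lock. It counts as pressed from 0.006.
- key_green_top (a point): Centre of the top face of the round green key (28 mm diameter). Standing up, this point is 20 mm above the panel, 123 mm above the work surface; it goes down with the key.
- key_green_base: Fixed flat steel collar, 37 mm diameter, 2.5 mm thick, lying on the panel round the green key, which it carries. Origin: centre of its underside, 103 mm above the work surface, under the key's centre.
- key_green (a joint): How far the green key is pushed down (m): 0 up, 0.010 at its rubber-cushioned stop, which yields from 4 N by about 1 mm per 2 N, up to 6 mm. It slides straight down against about 2.5 N of steady friction and has no return spring: it stays where it is left, as on a mechanical code lock. It counts as pressed from 0.006.
- key_red_top (a point): Centre of the top face of the round red key (28 mm diameter). Standing up, this point is 20 mm above the panel, 123 mm above the work surface; it goes down with the key.
- key_red_base: Fixed flat steel collar, 37 mm diameter, 2.5 mm thick, lying on the panel round the red key, which it carries. Origin: centre of its underside, 103 mm above the work surface, under the key's centre.
- key_red (a joint): How far the red key is pushed down (m): 0 up, 0.010 at its rubber-cushioned stop, which yields from 4 N by about 1 mm per 2 N, up to 6 mm. It slides straight down against about 2.5 N of steady friction and has no return spring: it stays where it is left, as on a mechanical code lock. It must not be pushed (over 0.003 fails).
- release_top (a point): Centre of the top face of the bare metal release bar, 26 mm (box x) x 90 mm (box y), at box x -65, y +65 mm. This point is 123 mm above the work surface when the bar is up.
- release (a joint): How far the release bar is pushed down (m): 0 up, 0.014 at its hard stop. A spring of about 1 N at the start, 3 N at 0.004 and 8 N at the stop brings it up again. It counts as pressed from 0.004.
- ointment_jar: Loose small amber jar with white cap, 40 mm diameter, 42 mm high, standing on the strongbox lid beside the lock panel (on its -y side). Origin: centre of its underside. Bystander.
- pill_bottle: Loose amber pill bottle with white cap, 48 mm diameter, 95 mm high, on the work surface beside the box (box +y side). Origin: centre of its underside. Bystander.
- mug: Loose white mug, 80 mm diameter, 90 mm high, on the work surface beside the box (box -y side). Origin: centre of its underside. Bystander.
- tape_roll: Loose pale tape roll lying flat, 70 mm diameter, 25 mm high, on the work surface beyond the box (box +x side). Origin: centre of its underside. Bystander.

How it is judged:
On the way, in this order (a step that is already met when the one before it is completed fails the run):
1. the blue key is pressed (6 mm or more of 10) (value of joint key_blue above 0.006 m), for 0.1 s.
2. the yellow key is pressed (6 mm or more of 10) (value of joint key_yellow above 0.006 m), for 0.1 s.
3. the green key is pressed (6 mm or more of 10) (value of joint key_green above 0.006 m), for 0.1 s.
4. the release bar is pressed (4 mm or more of 14) (value of joint release above 0.004 m), for 0.1 s.
At the end, for the whole second after the job is handed in: Blue, yellow and green keys down (at least 5.5 mm of 10), red key up (less than 3 mm down), release bar back up (less than 2 mm down); jar, bottle, mug and tape roll within 25 mm of where they stood, and upright (within 0.4 rad) (value of joint each of key_blue, key_yellow, key_green above 0.0055 m and value of joint key_red below 0.003 m and value of joint release below 0.002 m and distance of each of ointment_jar, pill_bottle, mug, tape_roll from where it was at the start of the episode below 0.025 m and angle between each of ointment_jar, pill_bottle, mug, tape_roll's own z axis and vertical below 0.4 rad); the robot touches nothing.
It fails at once if a key or the release bar was pushed out of order (over 3 mm down before those ahead of it were pressed) ((value of joint key_yellow above 0.003 m and value of joint key_blue below 0.005 m) or (value of joint key_green above 0.003 m and value of joint key_yellow below 0.005 m) or (value of joint release above 0.003 m and value of joint any of key_blue, key_yellow, key_green below 0.005 m)).
It fails at once if the red key was pushed (value of joint key_red above 0.003 m).
It fails at once if a key, the box or the release bar was pushed harder than 20 N (contact force between any of the arm, the fingers and key_blue_base above 20 N or contact force between any of the arm, the fingers and key_yellow_base above 20 N or contact force between any of the arm, the fingers and key_green_base above 20 N or contact force between any of the arm, the fingers and key_red_base above 20 N or contact force between any of the arm, the fingers and strongbox above 20 N).
It fails at once if the jar, bottle, mug or tape roll was moved or lifted (over 25 mm) or tipped (over 0.4 rad) ((distance of ointment_jar from where it was at the start of the episode above 0.025 m or angle between ointment_jar's own z axis and vertical above 0.4 rad) or (distance of pill_bottle from where it was at the start of the episode above 0.025 m or angle between pill_bottle's own z axis and vertical above 0.4 rad) or (distance of mug from where it was at the start of the episode above 0.025 m or angle between mug's own z axis and vertical above 0.4 rad) or (distance of tape_roll from where it was at the start of the episode above 0.025 m or angle between tape_roll's own z axis and vertical above 0.4 rad)).
It also fails if it takes over 48 s, if anything falls off the work surface, if the arm or the gripper's body presses on something with over 40 N, if the wrist force passes 120 N, or if a joint passes its speed limit or range.

## Working session

There is one attempt and no reset: what is moved stays moved. The work goes in short steps, Python scripts to look and compute and a tool call to move; the robot and the scene stay as the last step left them, time stands still between calls to the robot, and variables do not carry over. Pictures are saved under pics/ and viewed, and the job is handed in when it is done.

Besides the shell and the picture viewer there is one more tool, called as name(argument=value, ...) on one line, values as JSON. arm_command: Moves the arm, as the interface text tells. Its arguments: {"type":"object","properties":{"deltas":{"type":"array"},"gripper":{"type":"number"},"force":{"type":"number"}},"required":["deltas"]}

```bash
mkdir -p pics; cat > h.py <<'E'
import numpy as np, cv2
from station import ctrl, optics, models
from scipy.spatial.transform import Rotation as R
def cal(n):
    c=optics.get_calibration(n); K=np.array(c["K"]); o=np.array(c["origin"]); q=np.array(c["orientation"])
    Rm=q if q.shape==(3,3) else R.from_euler('xyz',q).as_matrix()
    return K,o,Rm
def ray(n,px,z):
    K,o,Rm=cal(n); d=Rm@np.linalg.inv(K)@np.array([px[0],px[1],1.]); return o+d*(z-o[2])/d[2]
def proj(n,p):
    K,o,Rm=cal(n); v=K@(Rm.T@(np.array(p)-o)); return v[:2]/v[2]
E
python3 - <<'E'
from h import *
print(ctrl.get_obs(), ctrl.tip_reach)
for n in ["top","scene"]:
    im=optics.camera(n); cv2.imwrite(f"pics/{n}0.png",im[:,:,::-1])
    print(n,optics.get_calibration(n))
    for t in ["key_blue_top","key_yellow_top","key_green_top","key_red_top","release_top"]:
        r=models.mark_of(t,n)
        for a in r[:2]: print(t,np.round(a["at"],1),round(a["score"],2),ray(n,a["at"],.123).round(4))
E
```

```text
{'time_s': 0.0, 'qpos': array([-1.27060577e+00,  3.00469185e-01,  1.52161535e+00,  7.81154359e-06,
        1.32071867e+00, -6.66087770e-02]), 'joint_vel': array([ 0.00080371,  0.0002172 , -0.00120573,  0.00079399,  0.00057403,
       -0.00063325]), 'tau': array([ 1.34010730e-03, -5.31801724e+01, -3.52733302e+01,  7.09013594e-02,
        2.43357383e-02, -5.32563092e-05]), 'ee_pos': array([ 0.19716386, -0.51316763,  0.22387288]), 'eef_rot': array([-1.64365528,  1.56958576,  1.86473477]), 'force': array([ 0.00111758, -0.08290058, -0.02981943]), 'moment': array([-0.00621549, -0.05145462, -0.01406555]), 'grip_width': 0.09391137437863047} 0.019
top {'K': array([[376.92526649,   0.        , 322.80922217],
       [  0.        , 376.92526649, 202.66792536],
       [  0.        ,   0.        ,   1.        ]]), 'origin': array([0.4918967 , 0.00167196, 1.02534358]), 'orientation': array([-3.00547822,  0.00396008, -1.55755802])}
key_blue_top [326.5 216.2] 0.56 [ 0.5827 -0.0024  0.123 ]
key_yellow_top [324.2 191.6] 0.48 [0.6426 0.0039 0.123 ]
key_yellow_top [325.9 216. ] 0.36 [ 0.5832 -0.001   0.123 ]
key_green_top [301.9 222.5] 0.69 [0.5668 0.0564 0.123 ]
key_red_top [299.6 194.3] 0.56 [0.6352 0.0634 0.123 ]
release_top [303.6 220.1] 0.66 [0.5726 0.0525 0.123 ]
release_top [317.9 248.9] 0.55 [0.5044 0.0171 0.123 ]
scene {'K': array([[495.22144023,   0.        , 313.76377412],
       [  0.        , 495.22144023, 196.66685407],
       [  0.        ,   0.        ,   1.        ]]), 'origin': array([1.28307556, 0.31219453, 0.85403541]), 'orientation': array([-2.34726885,  0.01346119,  2.0094869 ])}
key_blue_top [327.3 186.5] 0.66 [5.732e-01 4.000e-04 1.230e-01]
key_yellow_top [316.8 208. ] 0.47 [0.641 0.007 0.123]
key_green_top [350.4 195.6] 0.54 [0.5787 0.0562 0.123 ]
key_red_top [350.3 213.3] 0.73 [0.6265 0.0754 0.123 ]
release_top [345.4 169.4] 0.9 [0.5059 0.0146 0.123 ]
```

```bash
python3 - <<'E'
import cv2
a=cv2.imread("pics/top0.png")[100:320,200:480]; b=cv2.imread("pics/scene0.png")[90:310,180:460]
cv2.imwrite("pics/c0.png",cv2.resize(a,(784,600),interpolation=cv2.INTER_CUBIC));cv2.imwrite("pics/c1.png",cv2.resize(b,(784,600),interpolation=cv2.INTER_CUBIC))
E
```

```text
(no output)
```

View pics/c0.png

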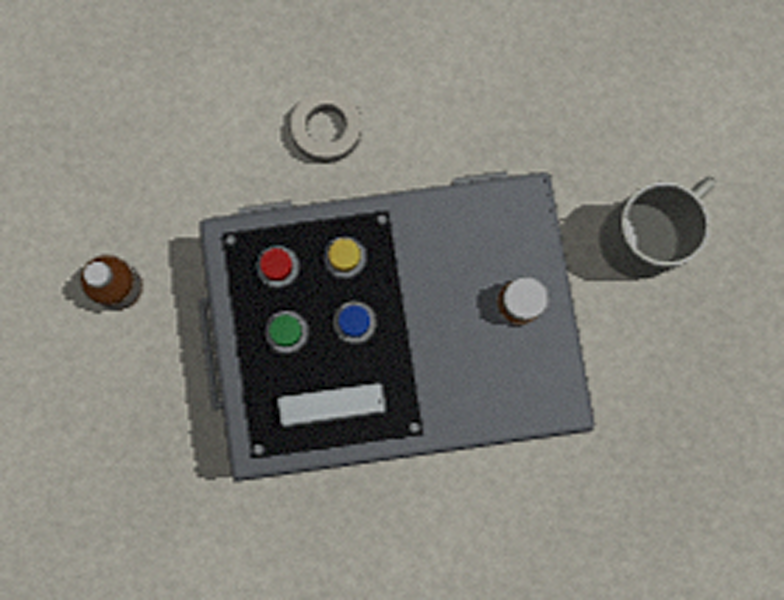

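View pics/c1.png

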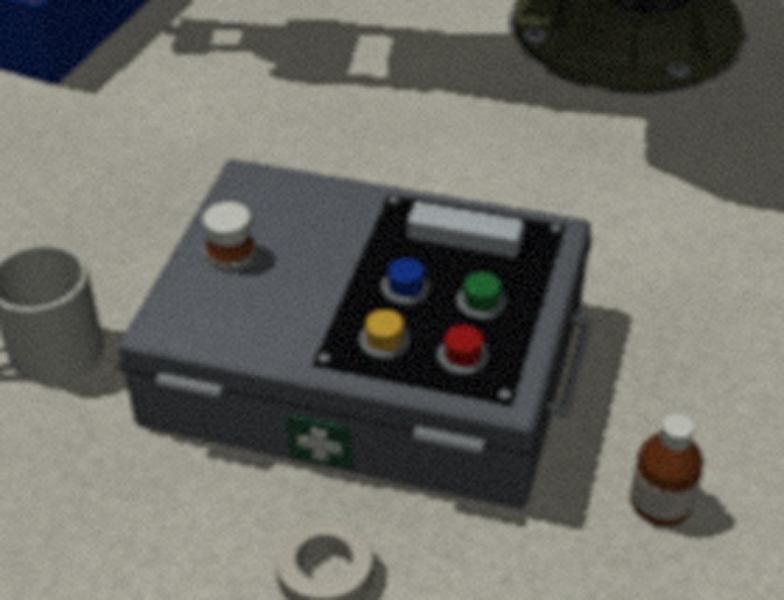

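View pics/top0.png

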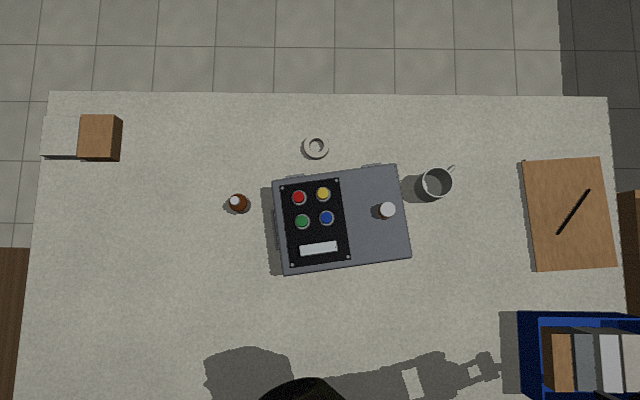

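The pictures show red/yellow on the far row and green/blue on the near row, with the bar nearest the robot. In `top0` the keys are at red ~(299,197), yellow ~(323,194), green ~(302,222), blue ~(326,218), and the bar ~(318,249). I'll fit the box pose from colour blobs in both views.

```bash
cat > fit.py <<'E'
from h import *
from scipy.optimize import least_squares
KEYS={"blue":(5,35),"yellow":(65,35),"green":(5,95),"red":(65,95)}
def blobs(n,im):
    hsv=cv2.cvtColor(im,cv2.COLOR_RGB2HSV); out={}
    rng={"blue":[(105,125)],"yellow":[(18,32)],"green":[(50,75)],"red":[(0,6),(174,180)]}
    roi=np.zeros(im.shape[:2],np.uint8)
    x0,y0,x1,y1={"top":(270,160,350,275),"scene":(290,150,390,245)}[n]; roi[y0:y1,x0:x1]=1
    for k,rs in rng.items():
        m=sum(((hsv[...,0]>=a)&(hsv[...,0]<=b)) for a,b in rs)>0
        m=(m&(hsv[...,1]>110)&(hsv[...,2]>50)).astype(np.uint8)*roi
        c,l,s,ce=cv2.connectedComponentsWithStats(m); i=1+np.argmax(s[1:,4]); out[k]=(ce[i],s[i,4])
    return out
t=np.linspace(0,2*np.pi,40,endpoint=False)
def hullcen(cam,P):
    K,o,Rm=cam; v=(P-o)@Rm@K.T; p=(v[:,:2]/v[:,2:]).astype(np.float32)
    m=cv2.moments(cv2.convexHull(p)); return np.array([m['m10'],m['m01']])/m['m00'],m['m00']
def w(p,x,y,z):
    c,s=np.cos(p[2]),np.sin(p[2]); return np.stack([p[0]+c*x-s*y,p[1]+s*x+c*y,z+0*x],-1)
def pred(p,k,cam):
    x,y=KEYS[k]; X=x/1e3+.014*np.cos(t);Y=y/1e3+.014*np.sin(t)
    return hullcen(cam,np.vstack([w(p,X,Y,.123+0*X),w(p,X,Y,.1055+0*X)]))
if __name__=="__main__":
    B={n:blobs(n,cv2.imread(f"pics/{n}0.png")[:,:,::-1].copy()) for n in("top","scene")}; C={n:cal(n) for n in B}
    for ns in (["top"],["scene"],["top","scene"]):
        f=lambda p:np.concatenate([pred(p,k,C[n])[0]-B[n][k][0] for n in ns for k in KEYS])
        r=least_squares(f,[.56,-.05,.1],diff_step=1e-3); p=r.x
        print(ns,p.round(4),np.abs(r.fun).max().round(2))
    for n in B:
      for k in KEYS: print(n,k,B[n][k][0].round(1),B[n][k][1],pred(p,k,C[n])[1].round(0))
    for k,(x,y) in KEYS.items(): print(k,w(p,np.array(x/1e3),np.array(y/1e3),.123).round(4))
    print("bar",w(p,np.array(-.065),np.array(.065),.123).round(4))
E
python3 fit.py
```

```text
['top'] [ 0.5814 -0.0365  0.1538] 0.12
['scene'] [ 0.5794 -0.0394  0.1699] 0.9
['top', 'scene'] [ 0.5808 -0.0379  0.1618] 1.75Traceback (most recent call last):
  File "fit.py", line 30, in <module>
    for k in KEYS: print(n,k,B[n][k][0].round(1),B[n][k][1],pred(p,k,C[n])[1].round(0))
                                                            ^^^^^^^^^^^^^^^^^^^^^^^
AttributeError: 'float' object has no attribute 'round'
```

```bash
sed -i 's/pred(p,k,C\[n\])\[1\].round(0)/round(pred(p,k,C[n])[1])/' fit.py; python3 fit.py; cat > d.py <<'E'
import sys
from h import *
s=ctrl.get_obs(); M=R.from_euler('xyz',s["eef_rot"]).as_matrix()
print("t",s["time_s"],"pos",s["ee_pos"].round(4),"F",s["force"].round(2),"w",round(s["grip_width"],4)); print(M.round(3))
if len(sys.argv)>3:
    g=np.array([float(a) for a in sys.argv[1:4]]); d=M.T@(g-s["ee_pos"]); print("units",(d/.025).round(3))
    X=np.array([0,0,-1.]); 
E
python3 d.py 0.575 0.0 0.224
```

```text
['top'] [ 0.5814 -0.0365  0.1538] 0.12
['scene'] [ 0.5794 -0.0394  0.1699] 0.9
['top', 'scene'] [ 0.5808 -0.0379  0.1618] 1.75
top blue [326.  217.2] 102 112
top yellow [322.5 193. ] 104 114
top green [301.4 220.8] 92 113
top red [298.1 196.3] 102 115
scene blue [324.5 190.4] 146 167
scene yellow [317.1 209.9] 187 182
scene green [351.8 194.4] 109 172
scene red [345.1 215.7] 180 187
blue [ 0.5801 -0.0026  0.123 ]
yellow [0.6393 0.0071 0.123 ]
green [0.5704 0.0567 0.123 ]
red [0.6296 0.0663 0.123 ]
bar [0.5062 0.0158 0.123 ]
t 0.6 pos [ 0.1972 -0.5134  0.2244] F [-0.5   0.68 -0.54] w 0.0939
[[-0.     0.359 -0.933]
 [ 0.    -0.933 -0.359]
 [-1.    -0.     0.   ]]
units [ 1.8000e-02 -1.3751e+01 -2.1470e+01]
```

arm_command(deltas=[{"translation": [-0.5,-0.8,-1.25],"turn": [0,0,0]},{"translation": [-1,-1.6,-2.5],"turn": [0,0,0]},{"translation": [-1.5,-2.4,-3.75],"turn": [0,0,0]},{"translation": [-2,-3.2,-5],"turn": [0,0,0]},{"translation": [-2,-4,-6.25],"turn": [0,0,0]},{"translation": [-2,-4.8,-7.5],"turn": [0,0,0]},{"translation": [-2,-5.6,-8.75],"turn": [0,0,0]},{"translation": [-2,-6.4,-10],"turn": [0,0,0]},{"translation": [-2,-7.2,-11.25],"turn": [0,0,0]},{"translation": [-2,-8,-12.5],"turn": [0,0,0]},{"translation": [-2,-8.8,-13.75],"turn": [0,0,0]},{"translation": [-2,-9.6,-15],"turn": [0,0,0]}], gripper=0, force=20)

```text
time_s: 1.6
ee_pos: [0.462, -0.1531, 0.2747]
eef_rot: [2.329, 1.57, -0.445]
force: [0.2, -1.0, 1.1]
grip_width: 0.0172
```

```bash
python3 d.py 0.56 0.0 0.274
```

```text
t 1.6 pos [ 0.462  -0.1531  0.2747] F [ 0.19 -0.98  1.07] w 0.0172
[[ 0.     0.359 -0.933]
 [-0.    -0.933 -0.359]
 [-1.     0.    -0.   ]]
units [ 0.028 -4.312 -5.857]
```

arm_command(deltas=[{"translation": [0,-1,-1.3],"turn": [0,0,0]},{"translation": [0,-2,-2.6],"turn": [0,0,0]},{"translation": [0,-2.9,-3.9],"turn": [0,0,0]},{"translation": [0,-3.7,-5],"turn": [0,0,0]},{"translation": [0,-4.2,-5.7],"turn": [0,0,0]},{"translation": [0,-4.3,-5.85],"turn": [0,0,0]},{"translation": [0,-4.3,-5.85],"turn": [0,0,0]},{"translation": [0,-4.3,-5.85],"turn": [0,0,0]}])

```text
time_s: 2.27
ee_pos: [0.5589, -0.0027, 0.2743]
eef_rot: [0.13, 1.57, -2.645]
force: [0.5, -0.0, 0.7]
grip_width: 0.0004
```

```bash
python3 - <<'E'
from h import *
print(ctrl.get_obs()["ee_pos"])
print(optics.get_calibration("wrist"))
im=optics.camera("wrist"); cv2.imwrite("pics/w1.png",im[:,:,::-1])
for t in ["key_blue_top","key_yellow_top","key_green_top","key_red_top","release_top"]:
    for a in models.mark_of(t,"wrist")[:2]: print(t,np.round(a["at"],1),round(a["score"],2),ray("wrist",a["at"],.123).round(4))
E
```

```text
[ 0.55887777 -0.00266713  0.27433352]
{'K': array([[301.99162264,   0.        , 317.28084851],
       [  0.        , 301.99162264, 202.30924745],
       [  0.        ,   0.        ,   1.        ]]), 'origin': array([0.62679145, 0.02280354, 0.43356419]), 'orientation': array([ 2.88627000e+00,  3.88182559e-04, -1.20481634e+00])}
key_blue_top [324.7 175.9] 0.69 [ 0.5802 -0.0037  0.123 ]
key_blue_top [448.8 202.3] 0.61 [ 0.6009 -0.1373  0.123 ]
key_yellow_top [337.  116.9] 0.79 [0.6397 0.0063 0.123 ]
key_green_top [269.6 163.8] 0.85 [0.5718 0.0539 0.123 ]
key_red_top [279.4 102.3] 0.74 [0.6325 0.0644 0.123 ]
key_red_top [338.3 118.5] 0.73 [0.6389 0.0048 0.123 ]
release_top [283.4 235. ] 0.86 [0.5034 0.0152 0.123 ]
```

View pics/w1.png

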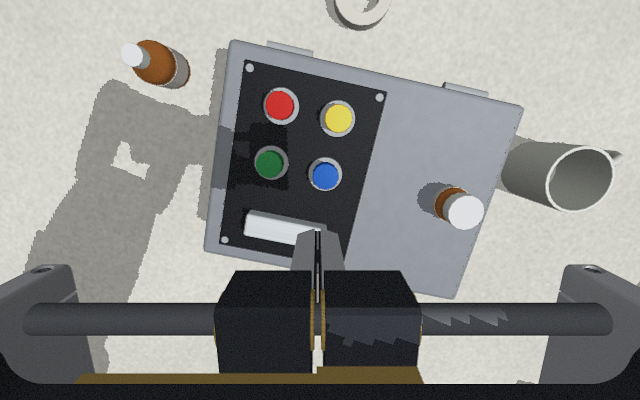

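The wrist view, with blue at (325,175), agrees with the fit to within about 2 mm, so I'm moving above blue.

arm_command(deltas=[{"translation": [0.8,0.15,-0.4],"turn": [0,0,0]},{"translation": [1.8,0.31,-0.78],"turn": [0,0,0]},{"translation": [2.8,0.31,-0.78],"turn": [0,0,0]},{"translation": [3.8,0.31,-0.78],"turn": [0,0,0]},{"translation": [4.6,0.31,-0.78],"turn": [0,0,0]},{"translation": [4.95,0.31,-0.78],"turn": [0,0,0]},{"translation": [4.95,0.31,-0.78],"turn": [0,0,0]},{"translation": [4.95,0.31,-0.78],"turn": [0,0,0]}])

```text
time_s: 3.23
ee_pos: [0.5804, -0.0025, 0.1515]
eef_rot: [2.717, 1.57, -0.058]
force: [0.6, 0.1, 1.0]
grip_width: 0.0002
```

```bash
python3 d.py 0.58 -0.003 0.133;python3 - <<'E'
from h import *
for n in("wrist","scene"):
    im=optics.camera(n); cv2.imwrite(f"pics/{n}2.png",im[:,:,::-1])
a=cv2.imread("pics/scene2.png")[130:250,270:400]
cv2.imwrite("pics/c2.png",cv2.resize(a,(650,600),interpolation=cv2.INTER_CUBIC))
E
```

```text
t 3.2333 pos [ 0.5804 -0.0025  0.1515] F [0.56 0.05 1.01] w 0.0002
[[ 0.001  0.358 -0.934]
 [-0.    -0.934 -0.358]
 [-1.     0.    -0.001]]
units [0.741 0.011 0.024]
```

View pics/wrist2.png

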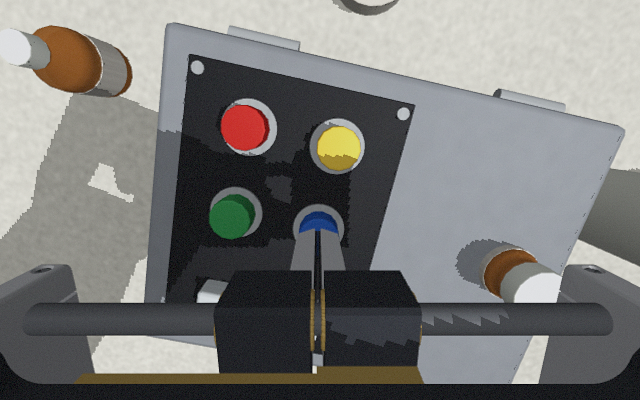

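View pics/c2.png

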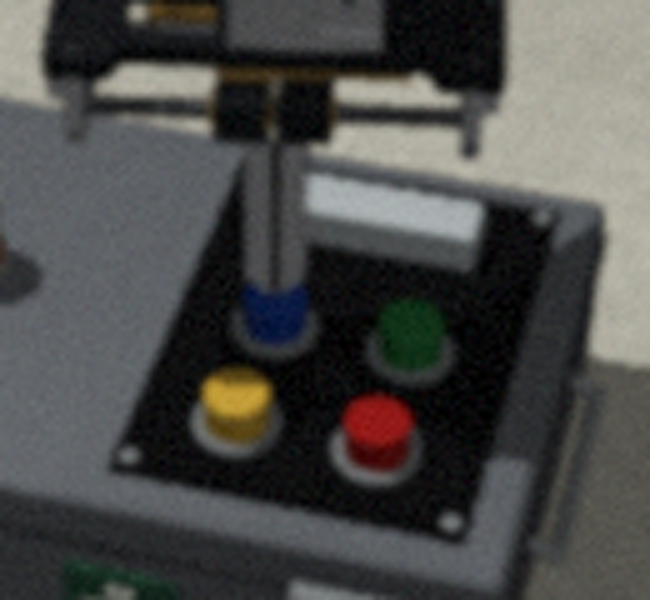

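The fingers are centred over blue (wrist view ~(318,225)). Pressing slowly.

arm_command(deltas=[{"translation": [0.15,0,0],"turn": [0,0,0]},{"translation": [0.27,0,0],"turn": [0,0,0]},{"translation": [0.37,0,0],"turn": [0,0,0]},{"translation": [0.47,0,0],"turn": [0,0,0]},{"translation": [0.57,0,0],"turn": [0,0,0]},{"translation": [0.65,0,0],"turn": [0,0,0]},{"translation": [0.7,0,0],"turn": [0,0,0]},{"translation": [0.72,0,0],"turn": [0,0,0]},{"translation": [0.72,0,0],"turn": [0,0,0]},{"translation": [0.72,0,0],"turn": [0,0,0]},{"translation": [0.72,0,0],"turn": [0,0,0]}])

```text
time_s: 4.25
ee_pos: [0.5801, -0.0023, 0.1326]
eef_rot: [-0.403, 1.57, 3.106]
force: [1.1, 0.2, -0.1]
grip_width: 0.0006
```

arm_command(deltas=[{"translation": [-0.3,0,0],"turn": [0,0,0]},{"translation": [-0.9,0,0],"turn": [0,0,0]},{"translation": [-1.5,0,0],"turn": [0,0,0]},{"translation": [-1.6,0,0],"turn": [0,0,0]},{"translation": [-1.6,0,0],"turn": [0,0,0]}])

```text
time_s: 4.67
ee_pos: [0.5805, -0.0023, 0.1737]
eef_rot: [2.723, 1.569, -0.052]
force: [0.7, 0.2, -0.6]
grip_width: 0.0006
```

```bash
python3 d.py 0.639 0.0067 0.172;python3 - <<'E'
from h import *
im=optics.camera("scene")
a=im[130:250,270:400,::-1]
cv2.imwrite("pics/c3.png",cv2.resize(a,(650,600),interpolation=cv2.INTER_CUBIC))
E
```

```text
t 4.6667 pos [ 0.5805 -0.0023  0.1737] F [ 0.65  0.15 -0.6 ] w 0.0006
[[ 0.002  0.359 -0.933]
 [-0.    -0.933 -0.359]
 [-1.     0.001 -0.002]]
units [ 0.074  0.501 -2.313]
```

View pics/c3.png

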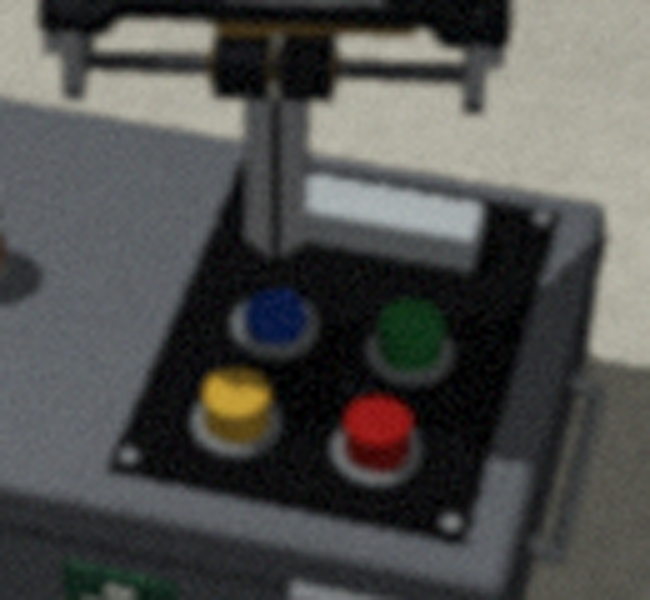

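Blue is clearly down, at (275,318) in the crop, and the others are up. Yellow next.

arm_command(deltas=[{"translation": [0,0.25,-1.1],"turn": [0,0,0]},{"translation": [0,0.45,-2],"turn": [0,0,0]},{"translation": [0.1,0.5,-2.31],"turn": [0,0,0]},{"translation": [0.4,0.5,-2.31],"turn": [0,0,0]},{"translation": [0.7,0.5,-2.31],"turn": [0,0,0]},{"translation": [0.85,0.5,-2.31],"turn": [0,0,0]},{"translation": [0.85,0.5,-2.31],"turn": [0,0,0]},{"translation": [0.85,0.5,-2.31],"turn": [0,0,0]}])

```text
time_s: 5.38
ee_pos: [0.638, 0.0066, 0.1513]
eef_rot: [-0.46, 1.57, 3.048]
force: [-0.9, -0.0, 0.1]
grip_width: 0.0004
```

```bash
python3 d.py 0.639 0.0067 0.133;python3 - <<'E'
from h import *
im=optics.camera("wrist"); cv2.imwrite("pics/w4.png",im[:,:,::-1])
E
```

```text
t 5.3833 pos [0.638  0.0066 0.1513] F [-0.9  -0.02  0.1 ] w 0.0004
[[-0.001  0.358 -0.934]
 [ 0.    -0.934 -0.358]
 [-1.    -0.     0.001]]
units [ 0.733  0.011 -0.04 ]
```

View pics/w4.png

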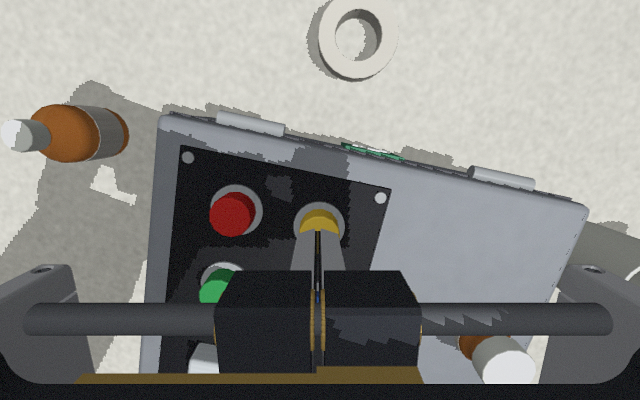

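The fingers are centred over yellow (318,222).

arm_command(deltas=[{"translation": [0.15,0,0],"turn": [0,0,0]},{"translation": [0.27,0,-0.02],"turn": [0,0,0]},{"translation": [0.37,0,-0.02],"turn": [0,0,0]},{"translation": [0.47,0,-0.02],"turn": [0,0,0]},{"translation": [0.57,0,-0.02],"turn": [0,0,0]},{"translation": [0.65,0,-0.02],"turn": [0,0,0]},{"translation": [0.7,0,-0.02],"turn": [0,0,0]},{"translation": [0.72,0,-0.02],"turn": [0,0,0]},{"translation": [0.72,0,-0.02],"turn": [0,0,0]},{"translation": [0.72,0,-0.02],"turn": [0,0,0]},{"translation": [0.72,0,-0.02],"turn": [0,0,0]}])

```text
time_s: 6.35
ee_pos: [0.639, 0.0069, 0.1333]
eef_rot: [-0.405, 1.571, 3.103]
force: [0.1, -0.1, 0.4]
grip_width: 0.0006
```

arm_command(deltas=[{"translation": [-0.3,0,0],"turn": [0,0,0]},{"translation": [-0.9,0,0],"turn": [0,0,0]},{"translation": [-1.5,0,0],"turn": [0,0,0]},{"translation": [-1.6,0,0],"turn": [0,0,0]},{"translation": [-1.6,0,0],"turn": [0,0,0]}])

```text
time_s: 6.77
ee_pos: [0.6395, 0.0069, 0.1747]
eef_rot: [2.732, 1.569, -0.043]
force: [0.0, -0.2, -0.3]
grip_width: 0.0002
```

```bash
python3 d.py 0.571 0.0557 0.172;python3 - <<'E'
from h import *
im=optics.camera("scene")
a=im[130:250,270:400,::-1]
cv2.imwrite("pics/c5.png",cv2.resize(a,(650,600),interpolation=cv2.INTER_CUBIC))
E
```

```text
t 6.7667 pos [0.6395 0.0069 0.1747] F [ 0.05 -0.21 -0.3 ] w 0.0002
[[ 0.002  0.359 -0.933]
 [-0.    -0.933 -0.359]
 [-1.     0.001 -0.002]]
units [ 0.101 -2.805  1.856]
```

View pics/c5.png

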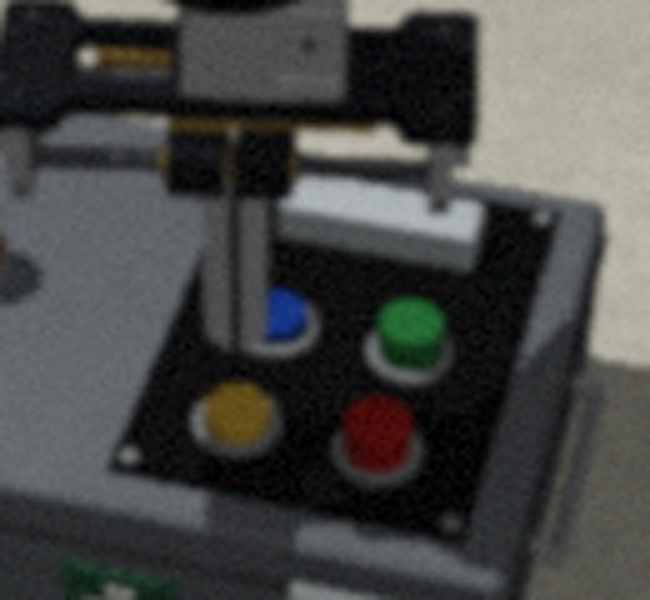

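Yellow is down, at (238,415). Green next.

arm_command(deltas=[{"translation": [0,-1,0.65],"turn": [0,0,0]},{"translation": [0,-2,1.3],"turn": [0,0,0]},{"translation": [0,-2.7,1.8],"turn": [0,0,0]},{"translation": [0.1,-2.8,1.86],"turn": [0,0,0]},{"translation": [0.4,-2.8,1.86],"turn": [0,0,0]},{"translation": [0.7,-2.8,1.86],"turn": [0,0,0]},{"translation": [0.88,-2.8,1.86],"turn": [0,0,0]},{"translation": [0.88,-2.8,1.86],"turn": [0,0,0]},{"translation": [0.88,-2.8,1.86],"turn": [0,0,0]}])

```text
time_s: 7.57
ee_pos: [0.5707, 0.0551, 0.1506]
eef_rot: [-0.328, 1.57, -3.104]
force: [-0.6, -0.6, 0.2]
grip_width: 0.0004
```

```bash
python3 d.py 0.571 0.0557 0.133;python3 - <<'E'
from h import *
im=optics.camera("wrist"); cv2.imwrite("pics/w6.png",im[:,:,::-1])
E
```

```text
t 7.5667 pos [0.5707 0.0551 0.1506] F [-0.56 -0.61  0.2 ] w 0.0004
[[-0.001  0.358 -0.934]
 [-0.    -0.934 -0.358]
 [-1.    -0.     0.001]]
units [ 0.706 -0.019 -0.02 ]
```

View pics/w6.png

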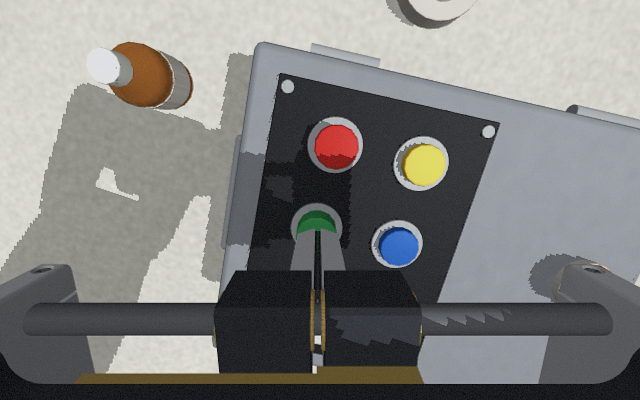

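The fingers are centred over green (317,225).

arm_command(deltas=[{"translation": [0.15,0,0],"turn": [0,0,0]},{"translation": [0.27,0,0],"turn": [0,0,0]},{"translation": [0.37,0,0],"turn": [0,0,0]},{"translation": [0.47,0,0],"turn": [0,0,0]},{"translation": [0.57,0,0],"turn": [0,0,0]},{"translation": [0.64,0,0],"turn": [0,0,0]},{"translation": [0.69,0,0],"turn": [0,0,0]},{"translation": [0.7,0,0],"turn": [0,0,0]},{"translation": [0.7,0,0],"turn": [0,0,0]},{"translation": [0.7,0,0],"turn": [0,0,0]},{"translation": [0.7,0,0],"turn": [0,0,0]}])

```text
time_s: 8.53
ee_pos: [0.5705, 0.0556, 0.1339]
eef_rot: [-0.971, 1.571, 2.537]
force: [-0.6, 0.7, 0.6]
grip_width: 0.0006
```

arm_command(deltas=[{"translation": [-0.3,0,0],"turn": [0,0,0]},{"translation": [-0.9,0,0],"turn": [0,0,0]},{"translation": [-1.5,0,0],"turn": [0,0,0]},{"translation": [-1.6,0,0],"turn": [0,0,0]},{"translation": [-1.6,0,0],"turn": [0,0,0]}])

```text
time_s: 8.95
ee_pos: [0.5709, 0.0556, 0.175]
eef_rot: [2.836, 1.569, 0.061]
force: [-0.1, -0.2, -0.2]
grip_width: 0.0005
```

```bash
python3 d.py 0.505 0.0155 0.172;python3 - <<'E'
from h import *
im=optics.camera("scene")
a=im[130:250,270:400,::-1]
cv2.imwrite("pics/c7.png",cv2.resize(a,(650,600),interpolation=cv2.INTER_CUBIC))
E
```

```text
t 8.95 pos [0.5709 0.0556 0.175 ] F [-0.12 -0.18 -0.17] w 0.0005
[[ 0.002  0.359 -0.933]
 [ 0.    -0.933 -0.359]
 [-1.     0.001 -0.002]]
units [0.115 0.553 3.038]
```

View pics/c7.png

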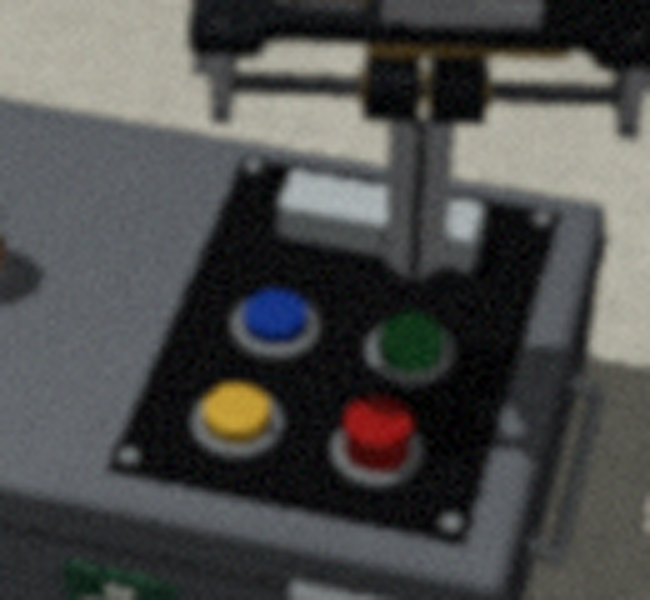

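Blue, yellow and green are all down and red is up. Moving above the bar.

arm_command(deltas=[{"translation": [0,0.25,1.2],"turn": [0,0,0]},{"translation": [0,0.45,2.3],"turn": [0,0,0]},{"translation": [0,0.55,3],"turn": [0,0,0]},{"translation": [0.1,0.55,3.04],"turn": [0,0,0]},{"translation": [0.4,0.55,3.04],"turn": [0,0,0]},{"translation": [0.7,0.55,3.04],"turn": [0,0,0]},{"translation": [0.88,0.55,3.04],"turn": [0,0,0]},{"translation": [0.88,0.55,3.04],"turn": [0,0,0]},{"translation": [0.88,0.55,3.04],"turn": [0,0,0]}])

```text
time_s: 9.75
ee_pos: [0.5046, 0.0158, 0.1512]
eef_rot: [-0.444, 1.57, 3.065]
force: [-0.5, -0.9, 1.4]
grip_width: 0.0005
```

```bash
python3 d.py 0.505 0.0155 0.134;python3 - <<'E'
from h import *
im=optics.camera("wrist"); cv2.imwrite("pics/w8.png",im[:,:,::-1])
E
```

```text
t 9.75 pos [0.5046 0.0158 0.1512] F [-0.55 -0.86  1.4 ] w 0.0005
[[-0.001  0.359 -0.933]
 [ 0.    -0.933 -0.359]
 [-1.    -0.001  0.001]]
units [ 0.69   0.016 -0.01 ]
```

View pics/w8.png

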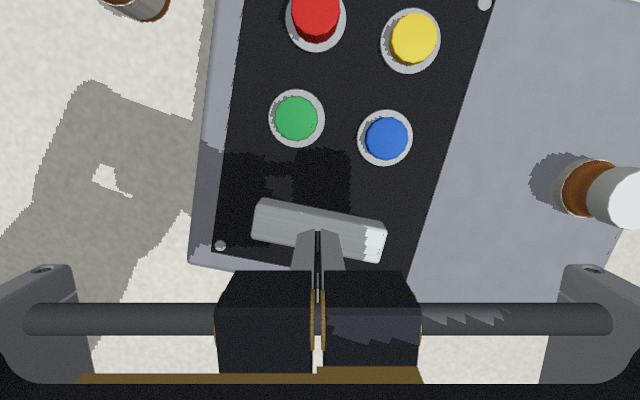

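The fingers are centred on the bar (318,232). I'll press about 8 mm, hold briefly, then lift well clear.

arm_command(deltas=[{"translation": [0.15,0,0],"turn": [0,0,0]},{"translation": [0.27,0,0],"turn": [0,0,0]},{"translation": [0.37,0,0],"turn": [0,0,0]},{"translation": [0.47,0,0],"turn": [0,0,0]},{"translation": [0.57,0,0],"turn": [0,0,0]},{"translation": [0.65,0,0],"turn": [0,0,0]},{"translation": [0.68,0,0],"turn": [0,0,0]},{"translation": [0.68,0,0],"turn": [0,0,0]},{"translation": [0.68,0,0],"turn": [0,0,0]},{"translation": [0.68,0,0],"turn": [0,0,0]},{"translation": [0.68,0,0],"turn": [0,0,0]}])

```text
time_s: 10.72
ee_pos: [0.5045, 0.0155, 0.1351]
eef_rot: [2.996, 1.571, 0.221]
force: [-1.8, 0.7, 3.9]
grip_width: -0.0
```

```bash
python3 d.py; python3 - <<'E'
from h import *
im=optics.camera("scene")
a=im[130:250,270:400,::-1]
cv2.imwrite("pics/c9.png",cv2.resize(a,(650,600),interpolation=cv2.INTER_CUBIC))
E
```

```text
t 10.7167 pos [0.5045 0.0155 0.1351] F [-1.78  0.65  3.9 ] w -0.0
[[ 0.     0.359 -0.933]
 [ 0.    -0.933 -0.359]
 [-1.     0.    -0.   ]]
```

View pics/c9.png

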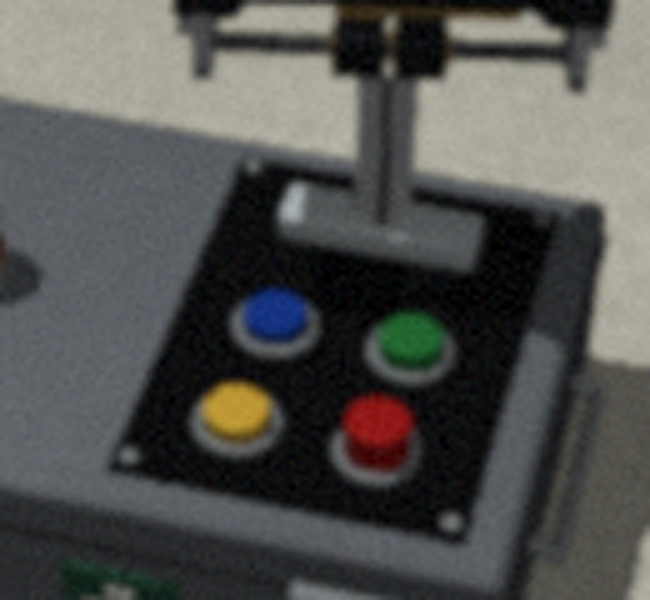

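The bar is depressed (its front face is shorter), with 3.9 N upward at 7 mm. Lifting.

arm_command(deltas=[{"translation": [-0.3,0,0],"turn": [0,0,0]},{"translation": [-0.9,0,0],"turn": [0,0,0]},{"translation": [-2,0,0],"turn": [0,0,0]},{"translation": [-3,0,0],"turn": [0,0,0]},{"translation": [-4,0,0],"turn": [0,0,0]},{"translation": [-4,0,0],"turn": [0,0,0]},{"translation": [-4,0,0],"turn": [0,0,0]},{"translation": [-4,0,0],"turn": [0,0,0]}])

```text
time_s: 11.43
ee_pos: [0.5042, 0.0154, 0.2343]
eef_rot: [-0.335, 1.57, -3.11]
force: [-0.6, -0.8, -0.0]
grip_width: 0.0004
```

```bash
python3 d.py; python3 - <<'E'
from h import *
im=optics.camera("scene")
a=im[90:310,180:460,::-1]
cv2.imwrite("pics/c10.png",cv2.resize(a,(784,600),interpolation=cv2.INTER_CUBIC))
E
```

```text
t 11.4333 pos [0.5042 0.0154 0.2343] F [-0.57 -0.78 -0.  ] w 0.0004
[[-0.001  0.359 -0.934]
 [-0.    -0.934 -0.359]
 [-1.    -0.     0.001]]
```

View pics/c10.png

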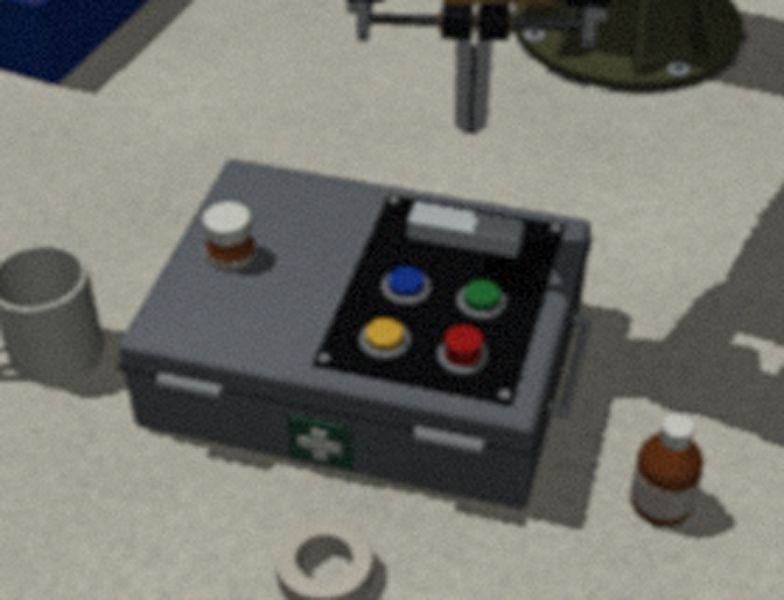

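The bar is back up at (465,230), the three keys are down, red is up at (463,345), and the bystanders haven't moved.

```bash
python3 -c "
from station import ctrl; print(ctrl.hand_in())"
```

```text
the job is handed in; nothing more can be done
None
```

I pressed the blue, yellow and green keys in that order, each by about 9 mm judging from fingertip height. Then I pressed the release bar about 7 mm, lifted clear and handed the job in at about 11.5 s; no verdict was reported.

- **Final picture:** blue, yellow and green are down, red is up, and the bar has come back up. The jar, bottle, mug and tape roll look unmoved and upright. The fingers are about 90 mm above the panel.
- **Forces:** the wrist force read at the end of each press was never above about 4.5 N. I did not record the force during the presses.
- **Disagreements:** the two fixed cameras disagreed by about 3 mm on the box position (worst joint-fit error 1.75 pixels). The wrist camera settled it to within about 2–3 mm, and it showed the fingers centred before every press.
- **Not confirmed by force:** the noisy wrist force did not clearly show the key presses at rest. That the keys are down rests on the pictures and fingertip height.

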